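# Lock the filter holder into the coffee machine

### The job

Fit the coffee machine's filter holder: bring it up under the head with its handle out to the left, feel for the slots until its pins go up into the head, turn it a little so that it hangs there by its pins, and let go of it. Then push the handle round to the right with the fingertips, without squeezing it hard or forcing it, until the pins snap over the bump and it is locked fully home, and leave it there. Do not disturb the cups and the canister.

Things in the scene. Friction and masses are not known exactly. Their poses are not given: they have to be found in the camera images.
- coffee_machine: Compact steel espresso machine, fixed, 159 deep (x), 130 wide, 290 high (mm). Origin on the worktop under the axis of its round head; z up; front faces its own -x, its left seen from the front is +y. Base with drip grid 27 high; column behind the head from x = +63; head 108 across, opening downward 150 above the worktop, with a hidden bayonet ring of three slots, 120 deg apart.
- head_mouth (a point): On the head's axis at the underside of the bayonet ring, 150 above the worktop, axes as the machine. The pins enter with the handle out to the left: holder yaw minus machine yaw = -59 deg, but the ring may sit up to 11 deg either way, so feel for it (a pin enters within about 5 deg of its slot's middle).
- filter_holder: Loose filter holder, 0.32 to 0.46 kg: open steel cup 62 across, 68 high (rim bevelled over its top 6 mm), flat foot; three round pins (9 thick, out to radius 41) 120 deg apart, one along the handle; straight black handle on its own -x side. Origin at the centre of its foot, z up. It locks counterclockwise seen from above (handle goes to the right seen from the front).
- holder_pins (a point): On the cup's axis at the height of the pins, 56 mm above its foot; axes as the holder. Its z above head_mouth in mm: under -16 clear below the head; -5 pins pressed on the ring's underside beside the slots; 10.5 hanging on the ledges; from 12 a sprung gasket presses down (18 N, then 6 N per mm); 15 locked.
- holder_grip (a point): Middle of the grip, 115 mm from the cup's axis, 24 above the foot; axes as the holder. Grip: 65 to 170 mm from the axis, 24 wide, 22 high. Turn after the slot's middle: lip 0.8 high at 13 to 23 deg; level to 32, hangs there let go; ramp to 45; steep bump to 55 (push of 5 to 15 N, slides back if let go); snaps down 1.5 to a hard stop at 63 deg.
- mug: White mug, 99 high, bystander. Origin at the middle of its underside.
- espresso_cup: Small cup with a dark band, 56 high, bystander. Origin at the middle of its underside.
- canister: Ceramic canister with a wooden lid, 70 across, 110 high, bystander. Origin at the middle of its underside.

How it is judged:
On the way:
1. the filter holder hangs level in the head by its pins, not yet locked, and the robot has let go of it (z of holder_pins in the frame of head_mouth between 0.0085 and 0.0125 m and horizontal distance between holder_pins and head_mouth below 0.006 m and contact force between the fingers and filter_holder below 0.1 N and angle between filter_holder's own z axis and vertical below 0.1 rad), for 0.2 s.
At the end, for the whole second after the job is handed in: The filter holder is locked in the head: its pins 13.8 to 16.2 mm above the underside of the ring (over the bump), within 5 mm of the head's axis, level within 0.06 rad, at rest and released (z of holder_pins in the frame of head_mouth between 0.0138 and 0.0162 m and horizontal distance between holder_pins and head_mouth below 0.005 m and angle between filter_holder's own z axis and vertical below 0.06 rad and linear speed of filter_holder below 0.02 m/s); the robot touches nothing.
It fails at once if the handle is squeezed or forced (more than 40 N from the fingers) while the holder is being drawn up by the turn (z of holder_pins in the frame of head_mouth above 0.013 m and horizontal distance between holder_pins and head_mouth below 0.006 m and contact force between the fingers and filter_holder above 40 N and angle between the x axis of filter_holder and the x axis of coffee_machine, either way round below 0.6 rad).
It fails at once if the mug, the small cup or the canister is moved by more than 30 mm (distance of any of mug, espresso_cup, canister from where it was at the start of the episode above 0.03 m).
It also fails if it takes over 67 s, if anything falls off the work surface, if the arm or the gripper's body presses on something with over 40 N, if the wrist force passes 120 N, or if a joint passes its speed limit or range.

### The arm

A 6-joint arm with a two-finger parallel gripper is mounted at the origin on a cart in front of the work surface, level with it; the furniture and walls round the work are solid. World frame = base frame: x ahead of the robot, y to its left, z up, the work surface at z = 0. Lengths are in m, angles in rad, forces in N, time in s.
With the tool pointing down it reaches from about 0.35 to 0.975 m from the base axis. Payload 4.9 kg.
Tool frame: the origin (TCP) lies midway between the tips of the shut fingers; the grasp point (between the pads) lies 19 mm behind it; z points along the fingers, y is the line along which they close (so a half turn about z gives the same grasp; the last joint's range is limited). The gripper opens to 85 mm and grips with 20 to 120 N. Pads are 22 mm wide; open, the fingers measure 114 mm over their backs; the gripper's body (76 mm by 85 mm) begins 54 mm behind the grasp point. The pads swing forward as they close: fully open they stand 13 mm farther back than shut.
Start: joints at [-1.46, 0.053, 1.613, -0, 1.476, -0.119], TCP at [0.142, -0.609, 0.231] pointing down, gripper open.
Joint ranges: [-3.01, 3.01], [-1.01, 2.22], [0.06, 2.58], [-1.02, 4.17], [0.09, 2.62], [-3.14, 3.14]. Speed limits (rad/s): [2.57, 2.57, 3.14, 3.14, 3.14, 3.14].

### API

Orientations are given as a unit quaternion [w, x, y, z].
In Python, from plant import manip gives the robot as it stands.
- The arm moves only by the tool shift_gripper, called after "Call:" in YAML: its name, and indented under it one key for each argument. Schema: {"type":"object","properties":{"rows":{"type":"object","properties":{"moves":{"type":"array","items":{"type":"array","items":{"type":"number"},"minItems":7,"maxItems":7},"minItems":1,"maxItems":5}},"additionalProperties":false,"required":["moves"]},"only":{"type":"string"},"quiet":{"type":"boolean"},"lines":{"type":"string"}},"required":["rows"],"additionalProperties":false}. rows is an object whose key "moves" holds a list of rows, 1 to 5 of them, each of 7 numbers: the opening from 0.0 (shut) to 1.0 (fully open), then dx, dy, dz in shares of the most that a row can go, 1 being 62.5 mm, then a rotation vector rx, ry, rz in parts of the range, where 1.0 means 2 pi rad; each row shifts and turns the commanded pose from where the row before left it, along the tool's axes as they then stand; what a row does not reach is not made up. A row lasts 1/8 s, in which the tool goes at most 0.0625 m and 0.188 rad, less where a joint would pass 70% of its speed; a pose out of reach is approached as far as the arm can. The fingers move at their own pace and stop on an object; the grip force is fixed at half the most. Time passes only in rows, so rows that do not move let the fingers close. The tool returns the time, the measured TCP pose, the force, the opening and the grip force at its end. only (a regular expression) keeps the lines of the reply that match it, lines (a string "A,B") keeps lines A to B, and quiet returns only ok. Shift and turn numbers lie between -1 and 1, and a call with a number outside is refused. Input that does not fit is refused with a message, and nothing moves.
- manip.state(): the state, without advancing time (a new reading comes with each control period).
- manip.grab_frame(name): name is "side" or "top" or "wrist"; returns the picture (400x640x3 uint8, red, green, blue); there is no depth.
- manip.camera_params(name): a dict with "intrinsics" (3x3 intrinsics, pixels), "xyz" and "orientation" of the camera in the world. Camera axes: x right, y down, z forward; pixel columns grow to the right and rows downward; lengths in m; the calibration is good to about 2 mm. A picture is of the moment at which its call begins: read the wrist's pose just before it. camera_params takes no time and is no camera call; for the wrist camera it gives the pose at the moment of the call.
- manip.job_done(): hands the job in; it is judged then, once.
The state is a dict: "time": time; "joint_pos": joint angles; "joint_vel": joint speeds; "joint_efforts": joint torques, N m; "tool_pos": TCP position; "tool_rot": TCP orientation; "contact_force": force on the tool from outside, world axes, zero at the start; "ft_torque": the same for the moment, N m; "gripper_width": opening from 0.0 (shut) to 1.0 (fully open); "grasp_force": force on a finger pad.
Only numpy, scipy, OpenCV 4.12 (cv2) and the standard library are available. Lean on these libraries where they do the work, as an engineer would, in place of code of your own. Each camera call takes 0.05 s, during which the arm holds its last target. There are 200 camera calls.

## Working session

There is one attempt and no reset: what is moved stays moved. The work goes in short steps, Python scripts to look and compute and a tool call to move; the robot and the scene stay as the last step left them, time stands still between calls to the robot, and variables do not carry over. Pictures are saved under pics/ and viewed, at most 12 in all, crops included, and the job is handed in when it is done.

```bash
ls; mkdir -p pics; python3 - <<'E'
from plant import manip
import cv2
for n in ("top","side"):
    p=manip.camera_params(n); print(n,p)
    cv2.imwrite(f"pics/{n}0.png",manip.grab_frame(n)[:,:,::-1])
print(manip.state())
E
```

```text
pics
plant.py
top {'intrinsics': array([[374.37834635,   0.        , 318.98729342],
       [  0.        , 374.37834635, 200.90157852],
       [  0.        ,   0.        ,   1.        ]]), 'xyz': array([ 0.34609186, -0.09088209,  1.09902635]), 'orientation': array([-0.03918654,  0.70973185, -0.70134132,  0.05353016])}
side {'intrinsics': array([[461.51592024,   0.        , 313.57658534],
       [  0.        , 461.51592024, 194.86074268],
       [  0.        ,   0.        ,   1.        ]]), 'xyz': array([0.51685609, 1.07110005, 0.61269136]), 'orientation': array([ 6.10717739e-04,  2.47670333e-02,  8.33168387e-01, -5.52464171e-01])}
{'time': 0.1, 'joint_pos': array([-1.45995391e+00,  5.33602748e-02,  1.61417611e+00, -1.09177475e-05,
        1.47602727e+00, -1.19016430e-01]), 'joint_vel': array([-0.00064727, -0.00103223, -0.00295774, -0.00295951,  0.00078372,
       -0.0023659 ]), 'joint_efforts': array([ 4.81812572e-05, -3.94905567e+01, -3.71363282e+01, -1.72828254e-04,
        3.92266302e-03,  1.04155635e-05]), 'tool_pos': array([ 0.14232284, -0.60798376,  0.23013132]), 'tool_rot': array([-9.85516943e-04,  9.93402338e-01,  1.14677042e-01, -1.40607688e-06]), 'contact_force': array([-0.48214075,  0.49316131,  0.15543715]), 'ft_torque': array([0.01158996, 0.0141929 , 0.0282827 ]), 'grasp_force': 0.0, 'gripper_width': 0.9970930097596272}
```

View pics/top0.png

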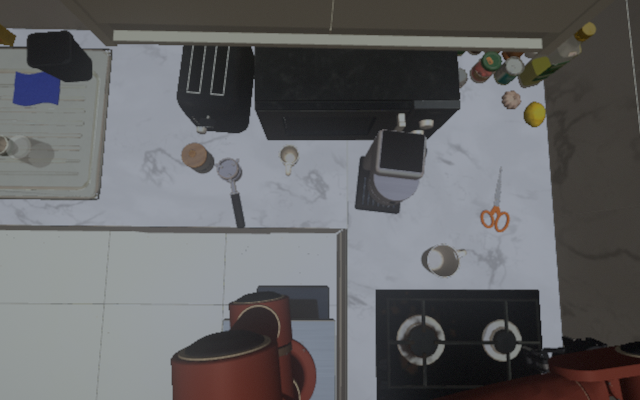

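View pics/side0.png

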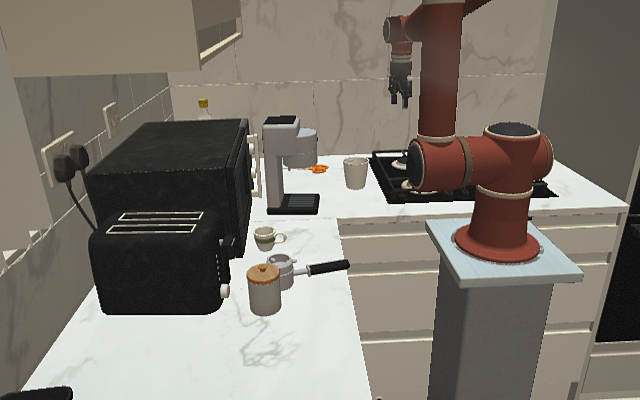

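The top view (up = +x, left = +y) shows the holder cup at about (229,170) with its handle end at (240,227). The canister is at (197,157), the espresso cup at (289,157), the mug at (440,260), the machine head at about (398,188) and the drip base at about (378,185). I'll zoom in on the holder and the machine.

```bash
cat > h.py <<'E'
import numpy as np, cv2
from plant import manip
from scipy.spatial.transform import Rotation as R
def rot(q): return R.from_quat([q[1],q[2],q[3],q[0]])
def ray(p,uv):
    uv=np.atleast_2d(uv).astype(float); K=p["intrinsics"]
    d=np.c_[(uv[:,0]-K[0,2])/K[0,0],(uv[:,1]-K[1,2])/K[1,1],np.ones(len(uv))]
    return np.array(p["xyz"]),rot(p["orientation"]).apply(d)
def plane(p,uv,z):
    o,d=ray(p,uv); return o+d*((z-o[2])/d[:,2])[:,None]
def proj(p,X):
    c=rot(p["orientation"]).inv().apply(np.atleast_2d(X)-p["xyz"]); K=p["intrinsics"]
    return np.c_[K[0,0]*c[:,0]/c[:,2]+K[0,2],K[1,1]*c[:,1]/c[:,2]+K[1,2]]
E
python3 - <<'E'
from h import *
a=cv2.imread("pics/top0.png")
A=cv2.resize(a[140:240,170:270],None,fx=4,fy=4,interpolation=cv2.INTER_CUBIC)
B=cv2.resize(a[115:215,345:445],None,fx=4,fy=4,interpolation=cv2.INTER_CUBIC)
cv2.imwrite("pics/c1.png",np.hstack([A,B]))
p=manip.camera_params("top")
print(plane(p,[[229,168],[289,155],[440,270],[197,150]],0.06))
print(proj(p,[0,0,0]))
g=cv2.cvtColor(a,cv2.COLOR_BGR2HSV)
# black handle
m=(g[...,2]<70).astype(np.uint8); m[:180]=0; m[230:]=0; m[:,:215]=0; m[:,260:]=0
c=max(cv2.findContours(m,0,1)[0],key=cv2.contourArea); r=cv2.minAreaRect(c); print(r); b=cv2.boxPoints(r);print(b, plane(p,b,0.035))
m=(g[...,2]<70).astype(np.uint8); m[:145]=0; m[230:]=0; m[:,:345]=0; m[:,430:]=0
c=max(cv2.findContours(m,0,1)[0],key=cv2.contourArea); print(cv2.approxPolyDP(c,2.5,True)[:,0])
E
```

```text
[[ 0.57351495  0.14334414  0.06      ]
 [ 0.61376152 -0.02469204  0.06      ]
 [ 0.29600032 -0.44635566  0.06      ]
 [ 0.62412364  0.2356605   0.06      ]]
[[276.74799349 375.30956947]]
((237.7692413330078, 210.84616088867188), (33.73197555541992, 7.0601806640625), 78.69007110595703)
[[231.00002 195.     ]
 [237.92308 193.61539]
 [244.53847 226.69232]
 [237.6154  228.07693]] [[0.50033956 0.13999918 0.035     ]
 [0.50461102 0.1204488  0.035     ]
 [0.41025661 0.09814991 0.035     ]
 [0.4061145  0.11750227 0.035     ]]
[[372 145]
 [366 156]
 [360 159]
 [355 206]
 [397 212]
 [399 203]
 [384 200]
 [373 185]
 [372 174]
 [416 178]
 [377 173]
 [374 169]
 [376 145]]
```

View pics/c1.png

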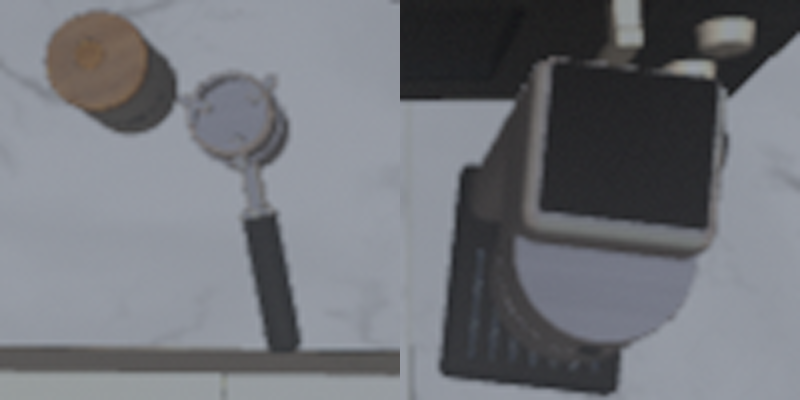

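```bash
python3 - <<'E'
from h import *
p=manip.camera_params("top")
cup=plane(p,[228,168.3],0.068)[0]; print("cup",cup)
h=plane(p,[[234.5,194.5],[241,227.4]],0.035); print(h); 
d=cup[:2]-h[1,:2]; print("yaw",np.degrees(np.arctan2(d[1],d[0])),np.linalg.norm(d), np.linalg.norm(cup[:2]-h[0,:2]))
d=h[0]-h[1];print("yaw2",np.degrees(np.arctan2(d[1],d[0])))
fl,fr,bl=plane(p,[[355.3,208],[397.5,213],[360.7,156.8]],0.027); print(fl,fr,bl)
print(np.linalg.norm(fl-fr),np.linalg.norm(bl-fl)); 
d=fl-fr; print("myaw",np.degrees(np.arctan2(-d[0],d[1]))); d=bl-fl; print(np.degrees(np.arctan2(d[1],d[0])))
y=np.arctan2(-(fl-fr)[0],(fl-fr)[1]); c=(fl+fr)/2; u=np.array([np.cos(y),np.sin(y),0])
for k in (0.054,.06,.065,0.07): print(k,c+k*u)
a=cv2.imread("pics/side0.png")
A=cv2.resize(a[105:225,250:350],None,fx=5,fy=5,interpolation=cv2.INTER_CUBIC)
cv2.imwrite("pics/c2.png",A)
E
```

```text
cup [0.57086609 0.14428705 0.068     ]
[[0.50192003 0.13009663 0.035     ]
 [0.40813867 0.10804535 0.035     ]]
yaw 12.55566424555033 0.16671435190588324 0.07039124173860224
yaw2 13.231880355646009
[ 0.46844003 -0.21702046  0.027     ] [ 0.45547648 -0.33919111  0.027     ] [ 0.62019422 -0.23327264  0.027     ]
0.12285651078889115 0.15262197410186554
myaw -6.0570031116816505
-6.112816782303097
0.054 [ 0.5156568  -0.28380375  0.027     ]
0.06 [ 0.5216233  -0.28443686  0.027     ]
0.065 [ 0.52659539 -0.28496445  0.027     ]
0.07 [ 0.53156748 -0.28549204  0.027     ]
```

View pics/c2.png

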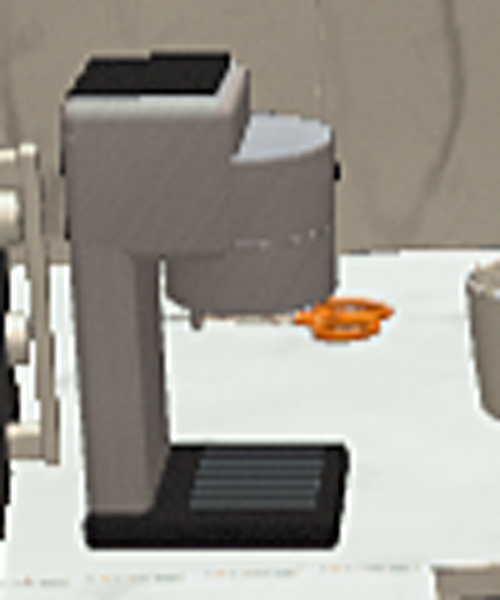

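The side crop shows the head's lower rim spanning columns 283.4 to 317.2 at row ~165 (z = 0.15). I'll intersect its mid-ray with the machine's centre line.

```bash
python3 - <<'E'
from h import *
p=manip.camera_params("side"); t=manip.camera_params("top")
fl,fr,bl=plane(t,[[355.3,208],[397.5,213],[360.7,156.8]],0.027)
y=np.radians(-6.08); c=(fl+fr)/2; u=np.array([np.cos(y),np.sin(y),0])
o,d=ray(p,[[283.4,164],[317.2,164]]); d[:,2]=0; d/=np.linalg.norm(d,axis=1)[:,None]
m=d.sum(0); m/=np.linalg.norm(m)
A=np.c_[u[:2],-m[:2]]; k=np.linalg.solve(A,(o-c)[:2]); X=c+k[0]*u; print(k,X)
half=np.arccos(d[0]@d[1])/2; print("radius",np.sin(half)*k[1])
# top check: head front silhouette, radius 54 circle pixel positions
for z in (.15,.2,.22,.24,.25): print(z, proj(t,[X[0]-.054*u[0],X[1]-.054*u[1],z]))
# base side check in side view: front corners
print(proj(p,[fl,fr,bl]), "crop", (proj(p,[fl,fr,bl])-[250,105])*5)
# cup in side view
print("cup rim", proj(p,[[0.5709,.1443,.068],[0.5709,.1443,.0],[.40813,.10804,.024]]))
E
```

```text
[0.05452177 1.3549808 ] [ 0.51617334 -0.28388057  0.027     ]
radius 0.05225024773190462
0.15 [[384.73027277 205.24667262]]
0.2 [[388.74307743 202.79457877]]
0.22 [[390.47330907 201.73729073]]
0.24 [[392.2823596  200.63183904]]
0.25 [[393.2181444  200.06001152]]
[[317.71423658 206.89511216]
 [319.82128354 191.51377258]
 [268.42445082 206.82006633]] crop [[338.57118289 509.4755608 ]
 [349.10641772 432.5688629 ]
 [ 92.12225409 509.10033164]]
cup rim [[280.54996659 257.2239298 ]
 [282.1690997  282.20166206]
 [349.13695103 262.25220712]]
```

```bash
cat >> h.py <<'E'
def delta(tgt,yaw=None):
    "tool-axis translation (and wanted yaw change about tool z) from the measured pose to tgt; yaw=world angle of tool x"
    s=manip.state(); q=rot(s["tool_rot"]); d=q.inv().apply(np.array(tgt)-s["tool_pos"])
    x=q.apply([1,0,0]); y0=np.arctan2(x[1],x[0]); print("t",s["time"],"pos",s["tool_pos"].round(4),"yaw",np.degrees(y0).round(2),"axis z",q.apply([0,0,1]).round(3),"F",s["contact_force"].round(2))
    print("delta tool",d.round(4), "" if yaw is None else "rz %.4f"%(-((np.radians(yaw)-y0+np.pi)%(2*np.pi)-np.pi)))
E
python3 - <<'E'
from h import *
t=manip.camera_params("top")
for z in (.22,.23,.24): print(z,plane(t,[396.25,178.2],z))
c=np.array([.5709,.1435]);u=np.array([np.cos(np.radians(13)),np.sin(np.radians(13))])
g=c-.115*u; print(g); delta([*g,.18],13)
E
```

```text
0.22 [[ 0.51960292 -0.29290325  0.22      ]]
0.23 [[ 0.51762902 -0.29060502  0.23      ]]
0.24 [[ 0.51565512 -0.28830678  0.24      ]]
[0.45884744 0.11763063]
t 0.1 pos [ 0.1423 -0.608   0.2301] yaw 13.17 axis z [-0.     0.002 -1.   ] F [-0.48  0.49  0.16]
delta tool [ 0.4735 -0.6343  0.0515] rz 0.0030
```

The manual's scale: shifts go in shares of 62.5 mm and turns go in shares of 2 pi rad. Converting my numbers, -0.0455 m is -0.728, 0.034 m is 0.544.

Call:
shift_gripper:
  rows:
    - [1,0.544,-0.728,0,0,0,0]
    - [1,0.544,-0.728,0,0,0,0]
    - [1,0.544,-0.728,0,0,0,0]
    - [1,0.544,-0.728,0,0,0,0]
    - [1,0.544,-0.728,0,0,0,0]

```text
refused: rows: the value is not of type 'object' (schema: type "object"). Nothing was moved.
```

The error is about the shape of the input: an object with the rows under "moves". Fixing that and sending the same move.

Call:
shift_gripper:
  rows: {"moves":[[1,0.544,-0.728,0,0,0,0],[1,0.544,-0.728,0,0,0,0],[1,0.544,-0.728,0,0,0,0],[1,0.544,-0.728,0,0,0,0],[1,0.544,-0.728,0,0,0,0]]}

```text
time: 0.72
tool_pos: [0.2564, -0.3464, 0.2308]
tool_rot: [-0.0, 0.993, 0.114, 0.0]
contact_force: [0.9, 0.4, 0.7]
gripper_width: 0.995
grasp_force: 0.0
```

Call:
shift_gripper:
  rows: {"moves":[[1,0.544,-0.728,0,0,0,0],[1,0.544,-0.728,0,0,0,0],[1,0.544,-0.728,0,0,0,0],[1,0.544,-0.728,0,0,0,0],[1,0.544,-0.728,0,0,0,0]]}

```text
time: 1.35
tool_pos: [0.37, -0.0862, 0.2311]
tool_rot: [0.0, 0.993, 0.114, 0.0]
contact_force: [0.3, -0.3, 0.0]
gripper_width: 0.998
grasp_force: 0.0
```

Call:
shift_gripper:
  rows: {"moves":[[1,0.544,-0.728,0,0,0,0],[1,0.544,-0.728,0,0,0,0],[1,0.544,-0.728,0,0,0,0],[1,0.496,-0.68,0,0,0,0],[1,0,0,0,0,0,0]]}

```text
time: 1.98
tool_pos: [0.4585, 0.1192, 0.2305]
tool_rot: [-0.0, 0.993, 0.117, -0.001]
contact_force: [-0.4, -0.8, 0.2]
gripper_width: 1.001
grasp_force: 0.0
```

```bash
python3 - <<'E'
from h import *
delta([.4588,.1176,.18],13)
p=manip.camera_params("wrist"); a=manip.grab_frame("wrist"); cv2.imwrite("pics/w1.png",a[:,:,::-1]); np.save("w1p.npy",p,allow_pickle=True)
E
```

```text
t 1.975 pos [0.4585 0.1192 0.2305] yaw 13.46 axis z [-0.002  0.    -1.   ] F [-0.39 -0.85  0.15]
delta tool [0.     0.0016 0.0505] rz 0.0080
```

View pics/w1.png

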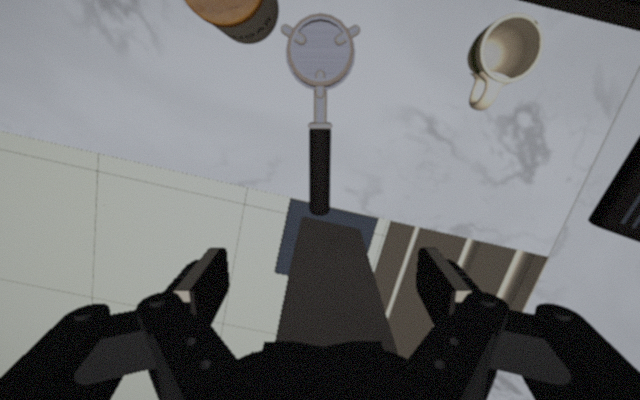

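The wrist view shows the rim centre at about (320.5,50). The handle runs straight from (319.5,123) to (319,214), midway between the fingers.

```bash
python3 - <<'E'
from h import *
p=np.load("w1p.npy",allow_pickle=True).item()
c=plane(p,[320.5,50],.066)[0]; h=plane(p,[[319.7,126],[319,208]],.035); print(c,h)
d=h[0]-h[1]; print(np.degrees(np.arctan2(d[1],d[0]))); d=c-h[1]; print(np.degrees(np.arctan2(d[1],d[0])))
u=(h[0]-h[1])[:2]; u/=np.linalg.norm(u); k=(c[:2]-h[0,:2])@u; g=h[0,:2]+u*(k-.115); print(k,g)
delta([*g,.008],np.degrees(np.arctan2(u[1],u[0])))
E
```

```text
[0.57261507 0.14824571 0.066     ] [[0.50612104 0.13344399 0.035     ]
 [0.41822537 0.11337403 0.035     ]]
12.862316253101572
12.727706287202173
0.06812053792027448 [0.46041789 0.1230082 ]
t 2.025 pos [0.4582 0.1177 0.2305] yaw 13.34 axis z [-0.002 -0.001 -1.   ] F [-0.55 -0.32  0.02]
delta tool [ 0.0039 -0.0047  0.2225] rz 0.0084
```

To row units: 0.055 m is 0.88, -0.003 m is -0.048, 0.008 rad is 0.0013.

Call:
shift_gripper:
  rows: {"moves":[[1,0.048,-0.048,0.88,0,0,0.0013],[1,0,0,0.88,0,0,0],[1,0,0,0.8,0,0,0],[1,0,0,0.56,0,0,0],[1,0,0,0.4,0,0,0]]}

```text
time: 2.65
tool_pos: [0.4592, 0.1186, 0.0092]
tool_rot: [0.0, 0.994, 0.11, -0.001]
contact_force: [0.5, 0.1, -0.5]
gripper_width: 1.003
grasp_force: 0.0
```

Call:
shift_gripper:
  rows: {"moves":[[1,0,0,0.04,0,0,0],[0,0,0,0,0,0,0],[0,0,0,0,0,0,0],[0,0,0,0,0,0,0],[0,0,0,0,0,0,0]]}

```text
time: 3.28
tool_pos: [0.4614, 0.1202, 0.0096]
tool_rot: [0.0, 0.994, 0.111, 0.001]
contact_force: [-0.6, -0.8, 3.1]
gripper_width: 0.267
grasp_force: 59.1
```

Call:
shift_gripper:
  rows: {"moves":[[0,0,0,0,0,0,0],[0,0,0,0,0,0,0]]}

```text
time: 3.52
tool_pos: [0.4613, 0.1202, 0.0093]
tool_rot: [0.0, 0.994, 0.111, 0.001]
contact_force: [-1.3, -0.8, 3.7]
gripper_width: 0.27
grasp_force: 59.2
```

To row units: -0.025 m is -0.4, -0.015 m is -0.24.

Call:
shift_gripper:
  rows: {"moves":[[0,0,0,-0.128,0,0,0],[0,0,0,-0.24,0,0,0],[0,0,0,-0.4,0,0,0],[0,0,0,-0.4,0,0,0],[0,0,0,0,0,0,0]]}

```text
time: 4.15
tool_pos: [0.4624, 0.1203, 0.0843]
tool_rot: [0.0, 0.994, 0.111, 0.002]
contact_force: [-0.1, 1.5, -3.2]
gripper_width: 0.271
grasp_force: 58.6
```

```bash
python3 - <<'E'
from h import *
s=manip.state(); print(s["ft_torque"],s["contact_force"]); delta([0,0,0])
p=manip.camera_params("wrist"); a=manip.grab_frame("wrist")[:,:,::-1]
b=manip.grab_frame("side")[:,:,::-1]; np.save("w2p.npy",p,allow_pickle=True)
cv2.imwrite("pics/w2.png",np.hstack([cv2.resize(a[0:240,220:420],None,fx=2,fy=2),cv2.resize(b[190:310,230:360],None,fx=3,fy=4)[:480]]))
E
```

```text
[-0.12865942  0.27422494 -0.06261943] [-0.14583552  1.54245387 -3.16581018]
t 4.15 pos [0.4624 0.1203 0.0843] yaw 12.71 axis z [ 0.005  0.    -1.   ] F [-0.15  1.54 -3.17]
delta tool [-0.4779  0.0155  0.082 ]
```

View pics/w2.png

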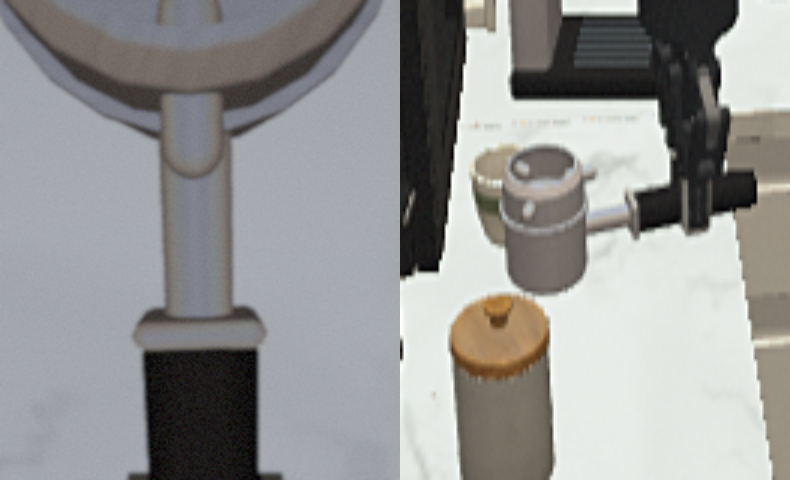

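```bash
python3 - <<'E'
from h import *
t=manip.camera_params("side"); w=np.load("w2p.npy",allow_pickle=True).item()
g=np.array([.4624,.1203,.075]); u=np.array([np.cos(np.radians(12.75)),np.sin(np.radians(12.75)),0])
for pt in (0,.02,.04,.06):
    v=u*np.cos(pt)-np.array([0,0,np.sin(pt)]); n=u*np.sin(pt)+np.array([0,0,np.cos(pt)])
    gp=g+[0,0,.024]
    P=lambda r,z: gp+(.115-r)*v+(z-.024)*n
    pts=[P(65/1000,.024),P(.17,.024),P(0,0),P(0,.068)]
    q=proj(t,pts); q=(q-[230,190])*[3,4]+[400,0]
    print(pt,q.round(1).tolist(), (proj(w,[P(.031,.0665),P(.065,.035)])-[220,0]).round(1).tolist())
E
```

```text
0 [[627.5, 206.0], [756.8, 179.4], [546.3, 259.8], [541.0, 154.2]] [[102.5, 43.5], [102.4, 159.7]]
0.02 [[627.5, 207.6], [756.8, 177.8], [547.1, 263.2], [540.1, 158.1]] [[102.5, 41.2], [102.3, 158.7]]
0.04 [[627.6, 209.1], [756.7, 176.1], [548.0, 266.5], [539.2, 162.0]] [[102.5, 39.2], [102.3, 157.8]]
0.06 [[627.7, 210.6], [756.7, 174.5], [548.9, 269.7], [538.4, 165.9]] [[102.5, 37.4], [102.3, 157.0]]
```

The holder is up, level and straight in the grip. Its collar and rim sit where a 115 mm grip radius predicts. Next I rotate in place, then translate.

To row units: 0.004 m is 0.064, 0.15 rad is 0.0239.

Call:
shift_gripper:
  rows: {"moves":[[0,0,0,0.064,0,0,0.0159],[0,0,0,0,0,0,0.0223],[0,0,0,0,0,0,0.0239],[0,0,0,0,0,0,0.0239],[0,0,0,0,0,0,0.0239]]}

```text
time: 4.88
tool_pos: [0.4592, 0.1201, 0.0758]
tool_rot: [0.0, 0.972, -0.234, -0.002]
contact_force: [-0.6, -0.1, -3.1]
gripper_width: 0.27
grasp_force: 58.6
```

Call:
shift_gripper:
  rows: {"moves":[[0,0,0,0,0,0,0.0239],[0,0,0,0,0,0,0.0239],[0,0,0,0,0,0,0.0239],[0,0,0,0,0,0,0.0223],[0,0,0,0,0,0,0.0127]]}

```text
time: 5.5
tool_pos: [0.4594, 0.1202, 0.0758]
tool_rot: [0.001, 0.841, -0.54, -0.002]
contact_force: [0.1, -0.8, -3.4]
gripper_width: 0.268
grasp_force: 58.8
```

```bash
python3 - <<'E'
from h import *
print(manip.state()["joint_pos"].round(2))
u=np.array([np.cos(np.radians(-65.1)),np.sin(np.radians(-65.1))])
delta([*(np.array([.5165,-.2845])-.115*u),.079],-65.1)
E
```

```text
[ 0.1  -0.16  2.09  0.    1.22  2.81]
t 5.5 pos [0.4594 0.1202 0.0758] yaw -65.4 axis z [-0.003  0.    -1.   ] F [ 0.12 -0.81 -3.4 ]
delta tool [ 0.2767  0.1171 -0.0033] rz -0.0053
```

To row units: 0.04 m is 0.64, 0.03 m is 0.48.

Call:
shift_gripper:
  rows: {"moves":[[0,0.48,0.2,-0.048,0,0,0],[0,0.64,0.272,0,0,0,0],[0,0.64,0.272,0,0,0,0],[0,0.64,0.272,0,0,0,0],[0,0.64,0.272,0,0,0,0]]}

```text
time: 6.12
tool_pos: [0.466, -0.0869, 0.079]
tool_rot: [-0.0, 0.842, -0.539, -0.002]
contact_force: [0.6, 0.4, -3.1]
gripper_width: 0.271
grasp_force: 58.9
```

Call:
shift_gripper:
  rows: {"moves":[[0,0.64,0.272,0,0,0,0],[0,0.48,0.192,0,0,0,0],[0,0.2672,0.1216,0,0,0,-0.0008],[0,0,0,0,0,0,0],[0,0,0,0,0,0,0]]}

```text
time: 6.75
tool_pos: [0.47, -0.1791, 0.08]
tool_rot: [-0.0, 0.844, -0.536, -0.001]
contact_force: [0.3, 0.1, -3.0]
gripper_width: 0.271
grasp_force: 59.1
```

```bash
python3 - <<'E'
from h import *
u=np.array([np.cos(np.radians(-65.1)),np.sin(np.radians(-65.1))])
delta([*(np.array([.5165,-.2845])-.115*u),.079],-65.1)
p=manip.camera_params("wrist"); np.save("w3p.npy",p,allow_pickle=True)
a=manip.grab_frame("wrist")[:,:,::-1]; b=manip.grab_frame("side")[:,:,::-1]; cv2.imwrite("pics/s3.png",b);cv2.imwrite("pics/w3.png",a)
cv2.imwrite("pics/ws3.png",np.hstack([cv2.resize(a[0:300,170:470],None,fx=4/3,fy=4/3),cv2.resize(b[110:210,250:350],None,fx=4,fy=4,interpolation=cv2.INTER_CUBIC)]))
E
```

```text
t 6.75 pos [ 0.47   -0.1791  0.08  ] yaw -64.89 axis z [-0.001  0.001 -1.   ] F [ 0.25  0.14 -2.96]
delta tool [0.0002 0.0022 0.001 ] rz 0.0037
```

View pics/ws3.png

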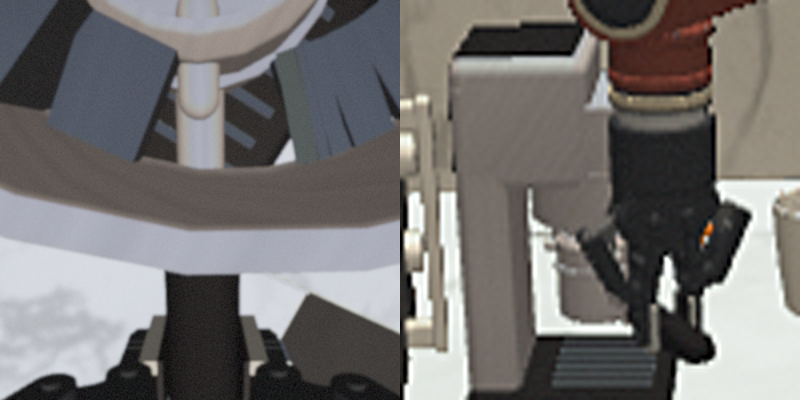

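The wrist picture looks into the head. Cup and handle are centred at crop x≈200, and a gap between two ring segments runs from (175..275, row 60) to (140..292, row 158). The side view shows the cup under the head. I'll get the gap's bearing as a hint.

```bash
python3 - <<'E'
from h import *
p=np.load("w3p.npy",allow_pickle=True).item(); print(p["xyz"])
C=np.array([.5165,-.2845]); 
pts=np.array([[175,60],[140,158],[275,60],[293,158],[200,40],[50,122],[80,12]],float)*.75+[170,0]
for z in (.15,.16,.165):
    X=plane(p,pts,z)[:,:2]-C
    print(z,[(round(float(np.hypot(*x))*1000,1),round(float(np.degrees(np.arctan2(-x[1],-x[0]))+6.1),1)) for x in X])
# outer wall lower edge / upper
b=np.array([[200,170],[0,192],[200,272],[0,232],[400,255]],float)*.75+[170,0]
for z in (.15,.17,.19): print(z,(np.hypot(*(plane(p,b,z)[:,:2]-C).T)*1000).round(1))
# cup rim near edge, level holder
a=cv2.imread("pics/s3.png")
s=manip.camera_params("side"); T=np.array([.47,-.1791]);u=np.array([np.cos(np.radians(-64.9)),np.sin(np.radians(-64.9))])
print(((proj(s,[[*(T+.115*u),.0707],[*(T+.115*u),.1387],[*C,.15]])-[250,110])*4+[400,0]).round(0))
E
```

```text
[ 0.49924374 -0.24217933  0.222713  ]
0.15 [(33.9, -70.2), (50.0, -73.7), (34.4, -43.6), (49.9, -44.0), (30.5, -64.0), (50.6, -91.6), (33.9, -97.4)]
0.16 [(35.5, -68.7), (49.2, -72.2), (35.7, -46.7), (49.1, -46.2), (32.6, -63.6), (49.2, -87.9), (34.6, -91.3)]
0.165 [(36.3, -68.0), (48.9, -71.4), (36.4, -48.2), (48.7, -47.3), (33.6, -63.4), (48.6, -86.0), (35.0, -88.4)]
0.15 [50.3 65.5 68.3 71.8 72.9]
0.17 [49.  58.5 62.1 63.3 64.1]
0.19 [47.8 52.5 55.9 55.6 56. ]
[[602. 305.]
 [598. 224.]
 [601. 210.]]
```

To row units: -0.006 m is -0.096, 0.0057 m is 0.0912, -0.03 rad is -0.0048.

Call:
shift_gripper:
  rows: {"moves":[[0,0,0.0912,0,0,0,-0.0048],[0,0,0,-0.096,0,0,0],[0,0,0,-0.08,0,0,0],[0,0,0,-0.064,0,0,0],[0,0,0,0,0,0,0]]}

```text
time: 7.48
tool_pos: [0.4658, -0.1827, 0.0965]
tool_rot: [-0.0, 0.852, -0.524, 0.001]
contact_force: [-0.0, -0.1, -3.1]
gripper_width: 0.273
grasp_force: 59.2
```

Call:
shift_gripper:
  rows: {"moves":[[0,0,0,-0.032,0,0,0],[0,0,0,-0.032,0,0,0],[0,0,0,0,0,0,0]]}

```text
time: 7.85
tool_pos: [0.4652, -0.1826, 0.0998]
tool_rot: [0.0, 0.852, -0.524, -0.0]
contact_force: [-0.1, -0.3, -4.2]
gripper_width: 0.27
grasp_force: 59.1
```

To row units: -0.002 m is -0.032.

Call:
shift_gripper:
  rows: {"moves":[[0,0,0,-0.032,0,0,0],[0,0,0,-0.032,0,0,0],[0,0,0,0,0,0,0]]}

```text
time: 8.22
tool_pos: [0.465, -0.1824, 0.1037]
tool_rot: [-0.0, 0.852, -0.524, -0.0]
contact_force: [-2.0, -1.1, -4.3]
gripper_width: 0.269
grasp_force: 58.8
```

Call:
shift_gripper:
  rows: {"moves":[[0,0,0,-0.032,0,0,0],[0,0,0,0,0,0,0]]}

```text
time: 8.48
tool_pos: [0.4648, -0.1822, 0.1054]
tool_rot: [-0.0, 0.852, -0.524, -0.001]
contact_force: [-2.9, 2.1, -4.5]
gripper_width: 0.266
grasp_force: 58.8
```

To row units: -0.002 m is -0.032.

Call:
shift_gripper:
  rows: {"moves":[[0,0,0,-0.032,0,0,0],[0,0,0,-0.032,0,0,0],[0,0,0,0,0,0,0]]}

```text
time: 8.85
tool_pos: [0.4651, -0.1825, 0.1101]
tool_rot: [0.0, 0.852, -0.524, -0.0]
contact_force: [-5.7, 3.1, -2.3]
gripper_width: 0.267
grasp_force: 59.2
```

Call:
shift_gripper:
  rows: {"moves":[[0,0,0,-0.032,0,0,0],[0,0,0,-0.032,0,0,0],[0,0,0,0,0,0,0]]}

```text
time: 9.22
tool_pos: [0.4653, -0.1827, 0.1141]
tool_rot: [0.0, 0.852, -0.524, 0.0]
contact_force: [-4.0, 1.7, -3.6]
gripper_width: 0.269
grasp_force: 59.1
```

```bash
python3 -c "
from h import *
s=manip.state();print(s['contact_force'],s['ft_torque']);delta([.5165,-.2845,.1147])"
```

```text
[-4.01724417  1.67088815 -3.59994529] [ 0.59095258  0.70699362 -0.34434893]
t 9.225 pos [ 0.4653 -0.1827  0.1141] yaw -63.2 axis z [ 0. -0. -1.] F [-4.02  1.67 -3.6 ]
delta tool [ 0.1139  0.0002 -0.0006]
```

To row units: 0.0069 m is 0.1104, 0.0002 m is 0.0032, -0.06 rad is -0.0095.

Call:
shift_gripper:
  rows: {"moves":[[0,0,0,-0.0144,0,0,0],[0,0.0032,0.1104,0,0,0,-0.0095],[0,0.0032,0.1104,0,0,0,-0.0095],[0,0,0,0,0,0,0]]}

```text
time: 9.72
tool_pos: [0.4534, -0.1901, 0.1154]
tool_rot: [0.0, 0.882, -0.472, 0.001]
contact_force: [-5.2, 2.8, -1.4]
gripper_width: 0.268
grasp_force: 59.4
```

To row units: 0.0069 m is 0.1104, 0.0002 m is 0.0032, -0.06 rad is -0.0095.

Call:
shift_gripper:
  rows: {"moves":[[0,0.0032,0.1104,0,0,0,-0.0095],[0,0.0032,0.1104,0,0,0,-0.0095],[0,0,0,0,0,0,0]]}

```text
time: 10.1
tool_pos: [0.4424, -0.1987, 0.1156]
tool_rot: [0.001, 0.908, -0.418, 0.001]
contact_force: [-5.7, 2.0, -1.3]
gripper_width: 0.265
grasp_force: 59.5
```

Call:
shift_gripper:
  rows: {"moves":[[0,0.0032,0.1104,0,0,0,-0.0095],[0,0.0032,0.1104,0,0,0,-0.0095],[0,0,0,0,0,0,0]]}

```text
time: 10.48
tool_pos: [0.4325, -0.2084, 0.1156]
tool_rot: [0.001, 0.932, -0.363, 0.001]
contact_force: [-4.3, 2.1, -0.9]
gripper_width: 0.268
grasp_force: 59.5
```

```bash
python3 -c "
from h import *
delta([.5165,-.2845,.1147]); print(manip.state()['ft_torque'])"
```

```text
t 10.475 pos [ 0.4325 -0.2084  0.1156] yaw -42.57 axis z [ 0.001 -0.002 -1.   ] F [-4.31  2.1  -0.92]
delta tool [ 0.1134 -0.0008  0.0011] 
[ 0.32889252  0.68972297 -0.20848553]
```

To row units: 0.0069 m is 0.1104, 0.0002 m is 0.0032, -0.06 rad is -0.0095.

Call:
shift_gripper:
  rows: {"moves":[[0,0.0032,0.1104,0,0,0,-0.0095],[0,0.0032,0.1104,0,0,0,-0.0095],[0,0,0,0,0,0,0]]}

```text
time: 10.85
tool_pos: [0.4238, -0.2192, 0.1156]
tool_rot: [0.001, 0.952, -0.306, 0.001]
contact_force: [-5.6, 2.5, -1.4]
gripper_width: 0.267
grasp_force: 59.5
```

Call:
shift_gripper:
  rows: {"moves":[[0,0,0,0.008,0,0,0],[0,0,0,0.008,0,0,0],[0,0,0,0,0,0,0]]}

```text
time: 11.22
tool_pos: [0.424, -0.2191, 0.1149]
tool_rot: [0.001, 0.952, -0.306, 0.001]
contact_force: [-5.8, 2.4, 0.5]
gripper_width: 0.275
grasp_force: 59.6
```

Call:
shift_gripper:
  rows: {"moves":[[0,0,0,0.008,0,0,0],[0,0,0,0,0,0,0]]}

```text
time: 11.48
tool_pos: [0.4241, -0.2191, 0.1145]
tool_rot: [0.001, 0.952, -0.306, 0.001]
contact_force: [-6.3, 2.7, 0.4]
gripper_width: 0.268
grasp_force: 59.8
```

```bash
python3 -c "
from h import *
delta([.5165,-.2845,.1147]); print(manip.state()['ft_torque'])"
```

```text
t 11.475 pos [ 0.4241 -0.2191  0.1145] yaw -35.68 axis z [ 0.001 -0.003 -1.   ] F [-6.28  2.67  0.44]
delta tool [ 1.132e-01 -8.000e-04  1.000e-04] 
[ 0.1333772   0.70877209 -0.24627466]
```

To row units: 0.0005 m is 0.008, 0.0003 m is 0.0048.

Call:
shift_gripper:
  rows: {"moves":[[0,0,0,0.008,0,0,0],[0,0,0,0.0048,0,0,0],[0,0,0,0,0,0,0]]}

```text
time: 11.85
tool_pos: [0.4241, -0.2192, 0.1141]
tool_rot: [0.001, 0.952, -0.306, 0.001]
contact_force: [-6.9, 3.1, 1.9]
gripper_width: 0.27
grasp_force: 60.0
```

Call:
shift_gripper:
  rows: {"moves":[[0,0,0,0.008,0,0,0],[0,0,0,0,0,0,0]]}

```text
time: 12.1
tool_pos: [0.4244, -0.2191, 0.1137]
tool_rot: [0.001, 0.952, -0.306, 0.001]
contact_force: [-7.1, 4.6, 2.6]
gripper_width: 0.269
grasp_force: 60.1
```

```bash
python3 -c "
from h import *
delta([.5165,-.2845,.1147]); print(manip.state()['ft_torque'])"
```

```text
t 12.1 pos [ 0.4244 -0.2191  0.1137] yaw -35.65 axis z [ 0.001 -0.003 -1.   ] F [-7.09  4.58  2.58]
delta tool [ 0.113  -0.0005 -0.0007] 
[ 0.22622927  0.62662731 -0.10068121]
```

The manual's scale: shifts go in shares of 62.5 mm and turns go in shares of 2 pi rad. Converting my numbers, -0.001 m is -0.016.

Call:
shift_gripper:
  rows: {"moves":[[0,-0.016,0,0,0,0,0],[0,0,0,0,0,0,0]]}

```text
time: 12.35
tool_pos: [0.4244, -0.219, 0.1139]
tool_rot: [0.001, 0.952, -0.306, 0.003]
contact_force: [-2.3, 0.7, 2.3]
gripper_width: 0.269
grasp_force: 59.9
```

Call:
shift_gripper:
  rows: {"moves":[[0.6,0,0,0,0,0,0],[0.6,0,0,0,0,0,0],[0.6,0,0,0,0,0,0],[0.6,0,0,0,0,0,0],[0.6,0,0,0,0,0,0]]}

```text
time: 12.98
tool_pos: [0.4229, -0.2175, 0.1118]
tool_rot: [-0.0, 0.952, -0.307, -0.0]
contact_force: [-0.0, 0.5, -0.7]
gripper_width: 0.6
grasp_force: 0.0
```

```bash
python3 - <<'E'
from h import *
delta([.5165,-.2845,.1147])
np.save("w4p.npy",manip.camera_params("wrist"),allow_pickle=True)
a=manip.grab_frame("wrist")[:,:,::-1]; b=manip.grab_frame("side")[:,:,::-1]; t=manip.grab_frame("top")[:,:,::-1]; cv2.imwrite("pics/t4.png",t)
cv2.imwrite("pics/ws4.png",np.hstack([cv2.resize(a[0:400,120:520],None,fx=1,fy=1),cv2.resize(b[110:210,250:350],None,fx=4,fy=4,interpolation=cv2.INTER_CUBIC)]))
E
```

```text
t 12.975 pos [ 0.4229 -0.2175  0.1118] yaw -35.7 axis z [-0.  0. -1.] F [-0.02  0.49 -0.7 ]
delta tool [ 0.1151 -0.0003 -0.0029]
```

View pics/ws4.png

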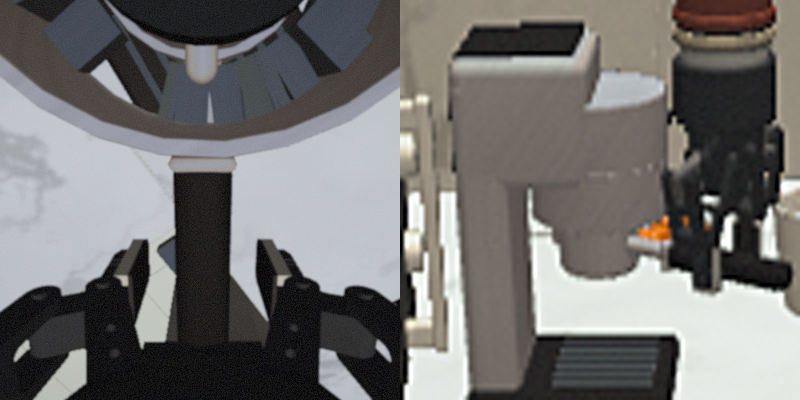

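The holder hangs level under the head. Its handle (crop columns 175–230) is clear of both pads (135 and 265). Next the left pad pushes it round on an arc.

To row units: 0.0069 m is 0.1104, -0.001 m is -0.016, -0.06 rad is -0.0095.

Call:
shift_gripper:
  rows: {"moves":[[0.6,0.0032,0.1104,-0.016,0,0,-0.0095],[0.6,0.0032,0.1104,-0.016,0,0,-0.0095],[0.6,0,0,0,0,0,0]]}

```text
time: 13.5
tool_pos: [0.4154, -0.2294, 0.114]
tool_rot: [0.0, 0.968, -0.25, 0.0]
contact_force: [-0.1, -0.1, 1.1]
gripper_width: 0.598
grasp_force: 0.0
```

Call:
shift_gripper:
  rows: {"moves":[[0.6,0.0032,0.1104,0,0,0,-0.0095],[0.6,0.0032,0.1104,0,0,0,-0.0095],[0.6,0,0,0,0,0,0]]}

```text
time: 13.88
tool_pos: [0.4096, -0.2417, 0.1139]
tool_rot: [-0.0, 0.982, -0.191, 0.0]
contact_force: [0.4, -0.4, -0.1]
gripper_width: 0.602
grasp_force: 0.0
```

Call:
shift_gripper:
  rows: {"moves":[[0.6,0.0032,0.1104,0,0,0,-0.0095],[0.6,0.0016,0.056,0,0,0,-0.0048],[0.6,0,0,0,0,0,0]]}

```text
time: 14.25
tool_pos: [0.4063, -0.2507, 0.114]
tool_rot: [-0.001, 0.989, -0.147, -0.0]
contact_force: [-0.4, 4.2, 2.8]
gripper_width: 0.599
grasp_force: 2.0
```

```bash
python3 -c "
from h import *
delta([.5165,-.2845,.1147]); print(manip.state()['ft_torque'])"
```

```text
t 14.25 pos [ 0.4063 -0.2507  0.114 ] yaw -16.87 axis z [ 0.     0.002 -1.   ] F [-0.41  4.19  2.82]
delta tool [ 0.1153  0.0004 -0.0008] 
[ 0.7243489   0.01335972 -0.02433476]
```

To row units: 0.0035 m is 0.056, 0.0001 m is 0.0016, -0.03 rad is -0.0048.

Call:
shift_gripper:
  rows: {"moves":[[0.6,0.0016,0.056,0,0,0,-0.0048],[0.6,0.0016,0.056,0,0,0,-0.0048],[0.6,0,0,0,0,0,0]]}

```text
time: 14.62
tool_pos: [0.4048, -0.2565, 0.1142]
tool_rot: [-0.002, 0.993, -0.117, -0.0]
contact_force: [-0.3, 7.8, 5.7]
gripper_width: 0.602
grasp_force: 3.8
```

Call:
shift_gripper:
  rows: {"moves":[[0.6,0.0016,0.056,0,0,0,-0.0048],[0.6,0.0016,0.056,0,0,0,-0.0048],[0.6,0,0,0,0,0,0]]}

```text
time: 15.0
tool_pos: [0.404, -0.2624, 0.1144]
tool_rot: [-0.003, 0.996, -0.087, 0.0]
contact_force: [0.8, 11.0, 7.2]
gripper_width: 0.599
grasp_force: 5.8
```

```bash
python3 -c "
from h import *
delta([.5165,-.2845,.1147]); print(manip.state()['ft_torque'])"
```

```text
t 15.0 pos [ 0.404  -0.2624  0.1144] yaw -9.97 axis z [ 0.001  0.007 -1.   ] F [ 0.84 10.98  7.17]
delta tool [ 0.1146  0.0023 -0.0003] 
[ 2.03506787 -0.09626291 -0.0947205 ]
```

To row units: 0.0035 m is 0.056, 0.0001 m is 0.0016, -0.03 rad is -0.0048.

Call:
shift_gripper:
  rows: {"moves":[[0.6,0.0016,0.056,0,0,0,-0.0048],[0.6,0.0016,0.056,0,0,0,-0.0048],[0.6,0,0,0,0,0,0]]}

```text
time: 15.38
tool_pos: [0.4032, -0.2705, 0.1146]
tool_rot: [-0.002, 0.998, -0.057, 0.001]
contact_force: [1.0, 6.9, 5.0]
gripper_width: 0.603
grasp_force: 3.3
```

```bash
python3 - <<'E'
from h import *
delta([.5165,-.2845,.1147])
np.save("w5p.npy",manip.camera_params("wrist"),allow_pickle=True)
a=manip.grab_frame("wrist")[:,:,::-1]; cv2.imwrite("pics/w5.png",a[:,120:520])
E
```

```text
t 15.375 pos [ 0.4032 -0.2705  0.1146] yaw -6.51 axis z [ 0.002  0.003 -1.   ] F [0.97 6.9  4.98]
delta tool [1.142e-01 1.000e-03 1.000e-04]
```

View pics/w5.png

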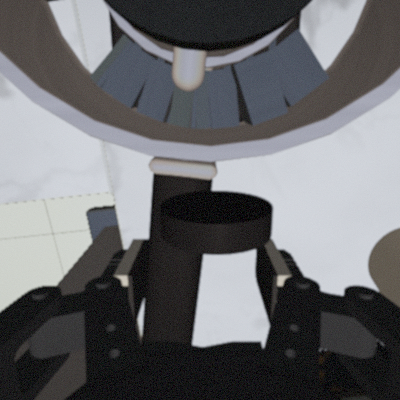

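The handle (crop (182,180) to (172,345)) is against the left pad and lags the tool by about 3.5°. The black disc at (215,220) is the machine's front knob and stays clear of the gripper body. The push force is falling, so the handle is at the top of the bump.

To row units: 0.0035 m is 0.056, 0.0001 m is 0.0016, -0.03 rad is -0.0048.

Call:
shift_gripper:
  rows: {"moves":[[0.6,0.0016,0.056,0,0,0,-0.0048],[0.6,0,0,0,0,0,0]]}

```text
time: 15.68
tool_pos: [0.4024, -0.2758, 0.1144]
tool_rot: [0.001, 0.999, -0.042, 0.0]
contact_force: [0.7, 1.3, 1.4]
gripper_width: 0.599
grasp_force: 0.6
```

Call:
shift_gripper:
  rows: {"moves":[[0.6,0.0016,0.056,0,0,0,-0.0048],[0.6,0,0,0,0,0,0]]}

```text
time: 15.92
tool_pos: [0.4014, -0.2797, 0.1138]
tool_rot: [0.001, 1.0, -0.027, -0.0]
contact_force: [-0.3, -0.7, 0.1]
gripper_width: 0.601
grasp_force: 0.0
```

```bash
python3 -c "
from h import *
delta([.5165,-.2845,.1147])"
```

```text
t 15.925 pos [ 0.4014 -0.2797  0.1138] yaw -3.05 axis z [-0.001 -0.002 -1.   ] F [-0.35 -0.68  0.14]
delta tool [ 0.1151 -0.0013 -0.001 ]
```

The force dropped to zero, so the pins have snapped over the bump. I'll push lightly on to confirm the hard stop.

To row units: 0.0035 m is 0.056, 0.0001 m is 0.0016, -0.03 rad is -0.0048.

Call:
shift_gripper:
  rows: {"moves":[[0.6,0.0016,0.056,0,0,0,-0.0048],[0.6,0,0,0,0,0,0]]}

```text
time: 16.18
tool_pos: [0.4012, -0.283, 0.1137]
tool_rot: [0.0, 1.0, -0.012, -0.0]
contact_force: [0.4, 0.1, 0.3]
gripper_width: 0.597
grasp_force: 0.0
```

Call:
shift_gripper:
  rows: {"moves":[[0.6,0.0016,0.056,0,0,0,-0.0048],[0.6,0,0,0,0,0,0]]}

```text
time: 16.42
tool_pos: [0.4015, -0.2864, 0.1138]
tool_rot: [0.0, 1.0, 0.003, -0.0]
contact_force: [-0.1, -0.3, 0.3]
gripper_width: 0.599
grasp_force: 0.0
```

```bash
python3 -c "
from h import *
delta([.5165,-.2845,.1147])"
```

```text
t 16.425 pos [ 0.4015 -0.2864  0.1138] yaw 0.4 axis z [-0. -0. -1.] F [-0.06 -0.34  0.34]
delta tool [ 0.1151 -0.0011 -0.001 ]
```

To row units: 0.0035 m is 0.056, 0.0001 m is 0.0016, -0.03 rad is -0.0048.

Call:
shift_gripper:
  rows: {"moves":[[0.6,0.0016,0.056,0,0,0,-0.0048],[0.6,0,0,0,0,0,0]]}

```text
time: 16.68
tool_pos: [0.4017, -0.29, 0.114]
tool_rot: [0.0, 1.0, 0.019, -0.0]
contact_force: [-0.4, -0.3, 0.1]
gripper_width: 0.602
grasp_force: 0.0
```

Call:
shift_gripper:
  rows: {"moves":[[0.6,0.0016,0.04,0,0,0,-0.0032],[0.6,0,0,0,0,0,0]]}

```text
time: 16.92
tool_pos: [0.4018, -0.2922, 0.1139]
tool_rot: [0.0, 1.0, 0.029, -0.0]
contact_force: [-0.7, 1.1, 0.3]
gripper_width: 0.602
grasp_force: 0.6
```

```bash
python3 - <<'E'
from h import *
delta([.5165,-.2845,.1147])
np.save("w6p.npy",manip.camera_params("wrist"),allow_pickle=True)
a=manip.grab_frame("wrist")[:,:,::-1]; b=manip.grab_frame("side")[:,:,::-1]; 
cv2.imwrite("pics/ws6.png",np.hstack([a[:,120:520],cv2.resize(b[110:210,250:350],None,fx=4,fy=4,interpolation=cv2.INTER_CUBIC)]))
E
```

```text
t 16.925 pos [ 0.4018 -0.2922  0.1139] yaw 3.27 axis z [-0. -0. -1.] F [-0.72  1.12  0.34]
delta tool [ 0.1149 -0.0011 -0.0008]
```

View pics/ws6.png

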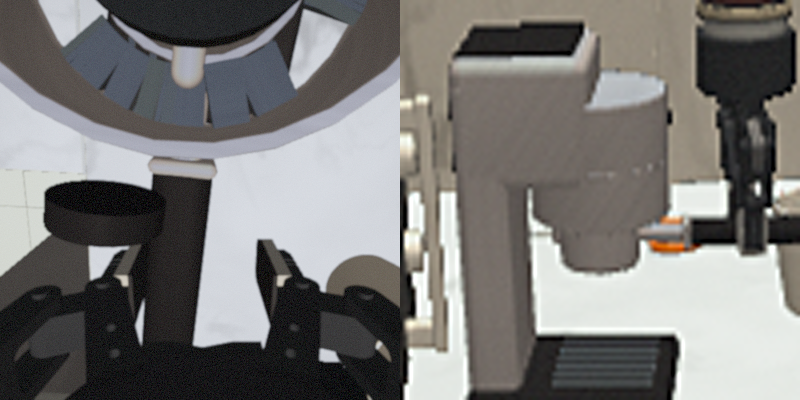

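To row units: 0.0025 m is 0.04, -0.01 rad is -0.0016.

Call:
shift_gripper:
  rows: {"moves":[[0.6,0,0.04,0,0,0,-0.0016],[0.6,0,0,0,0,0,0]]}

```text
time: 17.27
tool_pos: [0.4018, -0.2936, 0.1136]
tool_rot: [-0.001, 0.999, 0.034, -0.0]
contact_force: [-0.9, 4.9, 0.7]
gripper_width: 0.6
grasp_force: 2.5
```

To row units: 0.0025 m is 0.04.

Call:
shift_gripper:
  rows: {"moves":[[0.6,0,0.04,0,0,0,0],[0.6,0,0,0,0,0,0]]}

```text
time: 17.52
tool_pos: [0.4016, -0.2947, 0.1132]
tool_rot: [-0.003, 0.999, 0.034, -0.001]
contact_force: [-2.1, 8.7, 4.1]
gripper_width: 0.599
grasp_force: 4.6
```

To row units: 0.0025 m is 0.04.

Call:
shift_gripper:
  rows: {"moves":[[0.6,0,0.04,0,0,0,0],[0.6,0,0,0,0,0,0],[0.6,0,0,0,0,0,0]]}

```text
time: 17.9
tool_pos: [0.4014, -0.2958, 0.1129]
tool_rot: [-0.005, 0.999, 0.034, -0.002]
contact_force: [-2.6, 14.3, 5.5]
gripper_width: 0.601
grasp_force: 6.9
```

The force now rises linearly to 14 N with no slip, which is the hard stop. I'll back off to centre and withdraw upward and outward.

To row units: -0.009 m is -0.144.

Call:
shift_gripper:
  rows: {"moves":[[0.6,0,-0.144,0,0,0,0],[0.6,0,-0.144,0,0,0,0],[0.6,0,0,0,0,0,0],[0.6,0,0,0,0,0,0]]}

```text
time: 18.4
tool_pos: [0.4014, -0.2819, 0.1142]
tool_rot: [0.0, 0.999, 0.033, 0.0]
contact_force: [-1.1, 0.2, -0.3]
gripper_width: 0.597
grasp_force: 0.0
```

Call:
shift_gripper:
  rows: {"moves":[[0.6,-0.16,0,-0.16,0,0,0],[0.6,-0.16,0,-0.32,0,0,0],[0.6,-0.16,0,-0.48,0,0,0],[0.6,-0.16,0,-0.48,0,0,0],[0.6,0,0,0,0,0,0]]}

```text
time: 19.02
tool_pos: [0.3618, -0.286, 0.2077]
tool_rot: [0.003, 0.999, 0.033, 0.002]
contact_force: [0.7, -0.3, 0.7]
gripper_width: 0.602
grasp_force: 0.0
```

```bash
python3 - <<'E'
from h import *
delta([.5165,-.2845,.1147])
t=manip.grab_frame("top")[:,:,::-1];b=manip.grab_frame("side")[:,:,::-1]
cv2.imwrite("pics/ts7.png",np.hstack([cv2.resize(t[110:310,270:470],None,fx=2,fy=2),cv2.resize(b[110:210,250:350],None,fx=4,fy=4,interpolation=cv2.INTER_CUBIC)]))
E
```

```text
t 19.025 pos [ 0.3618 -0.286   0.2077] yaw 3.75 axis z [ 0.005 -0.005 -1.   ] F [ 0.72 -0.3   0.65]
delta tool [0.1541 0.0081 0.0937]
```

View pics/ts7.png

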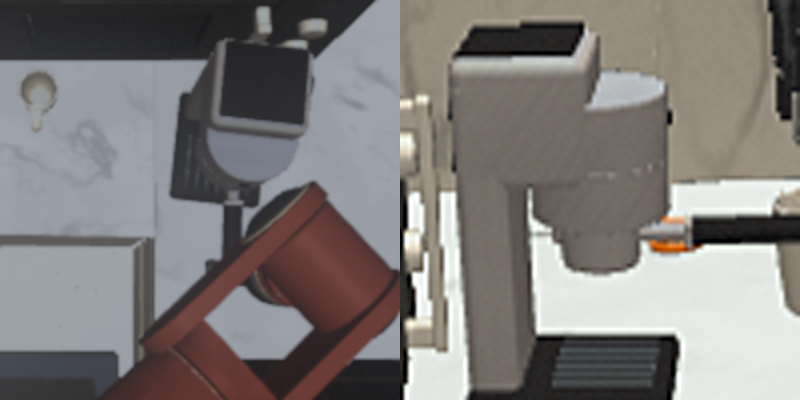

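The side view shows the holder level in the head at its raised height. Its handle points straight to the front, and the arm touches nothing.

```bash
python3 -c "
from plant import manip
print(manip.job_done())"
```

```text
the job is handed in; nothing more can be done
None
```

The filter holder was hung in the head by its pins, let go, and pushed round over the bump to the hard stop, with at most about 15 N measured on the push. The arm was then withdrawn and the job handed in at about 19 s; the hand-in printed no verdict.

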